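# Put away the feeding boards and bottles

## Robot

A 6-joint arm with a two-finger parallel gripper is mounted at the origin on the work surface. World frame = base frame: x ahead of the robot, y to its left, z up, the work surface at z = 0. Lengths are in mm, angles in rad, forces in N, time in s.
With the tool pointing down it reaches from about 325 to 900 mm from the base axis. Payload 3.5 kg.
Tool frame: the origin (TCP) lies between the finger pads; the fingertips stand 22 mm ahead of it and the grasp point (between the pads) lies 3 mm ahead of it; z points along the fingers, y is the line along which they close (so a half turn about z gives the same grasp; the last joint's range is limited). The gripper opens to 85 mm and grips with 20 to 120 N. Pads are 22 mm wide; open, the fingers measure 114 mm over their backs; the gripper's body (76 mm by 85 mm) begins 54 mm behind the grasp point. The pads swing forward as they close: fully open they stand 13 mm farther back than shut.
Start: joints at [-1.338, 0.276, -0.026, 1.268, 0, 1.467], TCP at [205.941, -590.093, 253.313] pointing down, gripper open.
Joint ranges: [-3.12, 3.12], [-0.85, 1.88], [-1.08, 1.24], [-1.95, 2.15], [-1.57, 1.53], [-3.14, 3.14]. Speed limits (rad/s): [2.57, 2.57, 3.14, 3.14, 3.14, 3.14].

## Interface

Orientations are given as a unit quaternion [x, y, z, w].
In Python, from workcell import readout, snapshot, camera_info, workorder gives the robot as it stands. The module is installed in compiled form; this text tells all that it offers.
- The arm moves only by the tool drive_tool, never from a script. Its argument "plan" is a list of rows, each an object with "travel": the shift along the tool's x, y, z in cm, a list of three; "dr": the turn, a rotation vector about the tool's x, y, z in degrees, a list of three. A call has 1 to 12 rows; each row is the pose to reach, as a shift and turn from the pose commanded when the call began, along the tool's axes at that moment; what a row does not reach only later rows make up. A row lasts 1/8 s, in which the tool goes at most 62.5 mm and 10.7 degrees, less where a joint would pass 70% of its speed; a pose out of reach is approached as far as the arm can. A call with a gripper value outside its range is refused whole. "jaw" is the opening, from 0 (shut) to 1 (fully open), set as the call begins (left out, the last holds). The fingers move at their own pace and stop on an object; the grip force is fixed at half the most. Time passes only in rows, so rows that repeat a pose let the fingers close. It gives the time, the measured TCP pose, the force, the opening and the grip force at its end, in the units of the state.
- readout.get_obs(): the state, without advancing time (a new reading comes with each control period).
- snapshot(name): name is "scene" or "top" or "wrist"; returns (picture, depth): 480x640x3 uint8, blue, green, red; 480x640 float32, mm along the optical axis (not along the pixel's ray), 0 where there is no reading.
- camera_info(name): a dict with "vfov" (degrees; the focal length in pixels is half the picture's height over the tangent of half this angle, whatever the lens; pixels are square), "cx", "cy" (the principal point, pixels), "eye" and "attitude" of the camera in the world. Camera axes: x right, y down, z forward; pixel columns grow to the right and rows downward; lengths in mm; the calibration is good to about 2 mm. A picture is of the moment at which its call begins: read the wrist's pose just before it. camera_info takes no time and is no camera call; for the wrist camera it gives the pose at the moment of the call.
- workorder.close_job(): hands the job in; it is judged then, once.
The state is a dict: "time_s": time; "q": joint angles; "qvel": joint speeds; "joint_torque": joint torques, N m; "position": TCP position; "ee_rot": TCP orientation; "wrist_force": force on the tool from outside, world axes, zero at the start; "torque": the same for the moment, N m; "opening": finger opening in mm; "finger_force": force on a finger pad.
Only numpy, scipy, OpenCV 4.12 (cv2) and the standard library are available. Lean on these libraries where they do the work, as an engineer would, in place of code of your own. Each camera call takes 0.05 s, during which the arm holds its last target. There are 200 camera calls.

## Task

Put the dried feeding things away. Stand every mealtime board from the draining tray on its long edge in the dowel rack - upright, one board to a slot, about centred across the two rails and right down on them - and pack whichever of the bottle, tub, jar, tin and carton are on the counter into the narrow open caddy, upright in one snug row, each flat on its floor. Leave the big formula canister, the stacked collars and the scoop where they are.

Things in the scene. Friction and masses are not known exactly. Their poses are not given: they have to be found in the camera images.
- drainer: grey draining tray 240 x 150 mm, fixed; floor 8 mm above the counter, rim 16 mm high. Origin: centre of its underside; x along its row of four board stations at x = -80, -30, 20, 70 mm, y along the boards' length. Each station has a low foot ridge and, on the +x side of its board, a 5 mm wire hoop 95 mm wide and 66 mm high.
- rack: dark wooden board rack, fixed. Origin: centre of underside. Two rails along x (at y = -30 and 30 mm, tops at z = 20 mm, 206 mm long), each with eight 8 mm dowels at x = -84 to 84 mm, 24 mm apart, tops at z = 80 mm. Seven 16 mm slots, centred x = -72, -48 .. 72 mm; a board stands across both rails, thickness along x. Boards in adjacent slots are 14 mm apart, in every other slot 38 mm.
- caddy: narrow open wooden box without lid, fixed to the counter, 278 x 86 mm outside, 48 mm high, walls 6 mm, floor 6 mm thick; inside 266 mm along x and 74 mm along y. Origin: centre of its underside; x along its length. It takes one row of four things with only some 16 to 28 mm of play over the whole length.
- board_a: pale wooden mealtime board, a slab 10 mm thick, 130 mm long, 110 mm high as it stands on its long edge, 0.1 kg. Origin: middle of its lower long edge; own x through the thickness, y along its length, z up its face. At the start it leans (0.2 rad, top towards the tray's +x) on a wire hoop of the draining tray. May be absent.
- board_b: pale wooden mealtime board, a slab 10 mm thick, 130 mm long, 110 mm high as it stands on its long edge, 0.1 kg. Origin: middle of its lower long edge; own x through the thickness, y along its length, z up its face. At the start it leans (0.2 rad, top towards the tray's +x) on a wire hoop of the draining tray. May be absent.
- board_c: pale wooden mealtime board, a slab 10 mm thick, 115 mm long, 100 mm high as it stands on its long edge, 0.1 kg. Origin: middle of its lower long edge; own x through the thickness, y along its length, z up its face. At the start it leans (0.2 rad, top towards the tray's +x) on a wire hoop of the draining tray. May be absent.
- board_d: pale wooden mealtime board, a slab 10 mm thick, 115 mm long, 100 mm high as it stands on its long edge, 0.1 kg. Origin: middle of its lower long edge; own x through the thickness, y along its length, z up its face. At the start it leans (0.2 rad, top towards the tray's +x) on a wire hoop of the draining tray. May be absent.
- bottle: small closed glass baby bottle, standing: glass 54 mm diameter up to 72 mm, white collar and above it a clear cap, both 49 mm, from 86 mm up; 126 mm high, 0.2 kg. Origin: centre of its underside, z up its axis. May be absent: four of the five things for the caddy (bottle, tub, jar, carton, tin) are there.
- tub: white plastic portion tub with lid, round: 64 mm diameter, lid 66 mm diameter over the top 16 mm, 95 mm high, bottom-heavy, about 0.18 kg. Origin: centre of its underside, z up its axis. May be absent.
- jar: glass jar with a paper label, round: 60 mm diameter up to 60 mm, steel lid 58 mm diameter from 70 mm to the top, 100 mm high, bottom-heavy, about 0.24 kg. Origin: centre of its underside, z up its axis. May be absent.
- carton: plain closed square carton, 60 x 60 mm, 100 mm high, bottom-heavy, about 0.12 kg. Origin: centre of its underside, x and y square to its sides, z up. May be absent.
- tin: plain round metal tin, 64 mm diameter, 100 mm high, bottom-heavy, about 0.22 kg. Origin: centre of its underside, z up its axis. May be absent.
- canister: bystander, leave alone: big closed white formula canister, 104 mm diameter, 152 mm high. Origin: centre of its underside.
- collar_low: bystander, leave alone: lower of two stacked white bottle collars, rings 48 mm in diameter, each 16 mm high. Origin: centre of its underside.
- collar_top: bystander, leave alone: the upper collar. Origin: centre of its underside.
- scoop: bystander, leave alone: yellow measuring scoop, 34 mm cup with a handle, 104 mm long over all, 22 mm high. Origin: centre of the cup's underside, handle to its -x.
Mind the look-alikes: they are no part of the job. Leave any blue or pink look-alike of the board_a alone.

How it is judged (in metres and radians):
At the end, for the whole second after the job is handed in: Boards present: in rack slots, within 0.15 rad of upright and 0.17 of square, lower edge within 6 mm of the rail tops, middle within 25 mm of the rack's centre line. Other goods present: in the caddy, within 0.1 rad of upright, within 6 mm of its floor and 15 mm of its centre line. All at rest (x of board_a in the frame of rack between -0.08 and 0.08 m and y of board_a in the frame of rack between -0.025 and 0.025 m and z of board_a in the frame of rack between 0.014 and 0.026 m and angle between each of board_a, board_b, board_c, board_d's own z axis and vertical below 0.15 rad and angle between the x axis of each of board_a, board_b, board_c, board_d and the x axis of rack, either way round below 0.17 rad and linear speed of each of board_a, board_b, board_c, board_d, bottle, tub, jar, carton, tin below 0.03 m/s and x of board_b in the frame of rack between -0.08 and 0.08 m and y of board_b in the frame of rack between -0.025 and 0.025 m and z of board_b in the frame of rack between 0.014 and 0.026 m and x of board_c in the frame of rack between -0.08 and 0.08 m and y of board_c in the frame of rack between -0.025 and 0.025 m and z of board_c in the frame of rack between 0.014 and 0.026 m and x of board_d in the frame of rack between -0.08 and 0.08 m and y of board_d in the frame of rack between -0.025 and 0.025 m and z of board_d in the frame of rack between 0.014 and 0.026 m and x of bottle in the frame of caddy between -0.112 and 0.112 m and y of bottle in the frame of caddy between -0.015 and 0.015 m and z of bottle in the frame of caddy between 0 and 0.012 m and angle between each of bottle, tub, jar, carton, tin's own z axis and vertical below 0.1 rad and x of tub in the frame of caddy between -0.112 and 0.112 m and y of tub in the frame of caddy between -0.015 and 0.015 m and z of tub in the frame of caddy between 0 and 0.012 m and x of jar in the frame of caddy between -0.112 and 0.112 m and y of jar in the frame of caddy between -0.015 and 0.015 m and z of jar in the frame of caddy between 0 and 0.012 m and x of carton in the frame of caddy between -0.112 and 0.112 m and y of carton in the frame of caddy between -0.015 and 0.015 m and z of carton in the frame of caddy between 0 and 0.012 m and x of tin in the frame of caddy between -0.112 and 0.112 m and y of tin in the frame of caddy between -0.015 and 0.015 m and z of tin in the frame of caddy between 0 and 0.012 m); the robot touches nothing.
It fails at once if a bystander (canister, collars or scoop) is moved by more than 30 mm (distance of any of canister, collar_low, collar_top, scoop from where it was at the start of the episode above 0.03 m).
Of board_a, board_b, board_c, board_d only 2 to 4 are there at a start; the rules pass over those that are not, and their reading is None.
Of bottle, tub, jar, carton, tin only 4 to 4 are there at a start; the rules pass over those that are not, and their reading is None.
At some moment in a run one of tub, jar, carton, tin may be knocked a few centimetres aside while the robot is not near it.
It also fails if it takes over 210 s, if anything falls off the work surface, if the arm or the gripper's body presses on something with over 40 N, if the wrist force passes 120 N, or if a joint passes its speed limit or range.

## Working session

There is one attempt and no reset: what is moved stays moved. The work goes in short steps, Python scripts to look and compute and a tool call to move; the robot and the scene stay as the last step left them, time stands still between calls to the robot, and variables do not carry over. Pictures are saved under pics/ and viewed, at most 14 in all, crops included, and the job is handed in when it is done.

Besides the shell and the picture viewer there is one more tool, called after "Call:" in YAML: its name, and indented under it one key for each argument. drive_tool: Moves the arm, as the interface text tells. Its arguments: {"type":"object","properties":{"plan":{"type":"array","items":{"type":"object","properties":{"travel":{"type":"array","items":{"type":"number"}},"dr":{"type":"array","items":{"type":"number"}}}}},"jaw":{"type":"number"}},"required":["plan"]}

```bash
mkdir -p pics; ls
python3 - <<'E'
from workcell import readout, snapshot, camera_info
import cv2,numpy as np
print(readout.get_obs())
for n in ["scene","top","wrist"]:
    print(n,camera_info(n))
    p,d=snapshot(n); cv2.imwrite(f"pics/{n}0.png",p); np.save(f"{n}0.npy",d)
E
```

```text
pics
{'time_s': 0.0, 'q': array([-1.33840310e+00,  2.77131975e-01, -2.79299540e-02,  1.26797521e+00,
       -2.84172230e-05,  1.46740593e+00]), 'qvel': array([-0.00079578, -0.002112  , -0.00072338, -0.0003636 ,  0.00162642,
       -0.00105534]), 'joint_torque': array([ 2.36649721e-04, -4.45505118e+01,  2.95208144e+01,  1.64145953e-02,
       -1.52107586e-04,  1.21073882e-06]), 'position': array([ 205.75985751, -589.37083681,  252.13715042]), 'ee_rot': array([ 9.85938623e-01,  1.67104087e-01, -8.63967806e-05, -1.11716110e-03]), 'wrist_force': array([-0.28092219,  0.27058908, -0.55965169]), 'torque': array([ 0.02383811,  0.02052877, -0.0175578 ]), 'finger_force': 0.0, 'opening': 85.14636500733523}
scene {'vfov': 44.05152132812768, 'cx': 322.7669627345191, 'cy': 236.91372863813316, 'eye': array([1092.48755093, -381.76598864, 1014.88550628]), 'attitude': array([ 0.83420317,  0.462093  , -0.14934287, -0.26128882])}
top {'vfov': 57.20561946129729, 'cx': 320.45393365591576, 'cy': 235.13117918123876, 'eye': array([ 318.07440968,   -6.3828159 , 1077.15726689]), 'attitude': array([-0.70201064,  0.70627161, -0.07143221,  0.05708683])}
wrist {'vfov': 65.30024086883168, 'cx': 317.69724020460916, 'cy': 236.8679847672306, 'eye': array([ 272.85531854, -565.82643698,  372.93057472]), 'attitude': array([ 0.80716472, -0.57362892, -0.0820459 ,  0.11270963])}
```

View pics/top0.png

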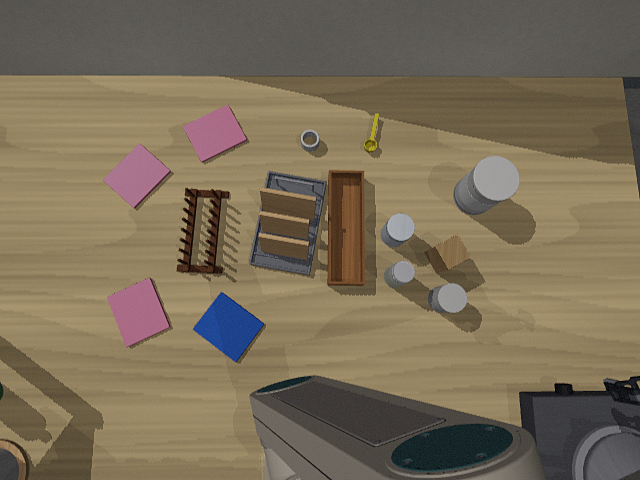

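View pics/scene0.png

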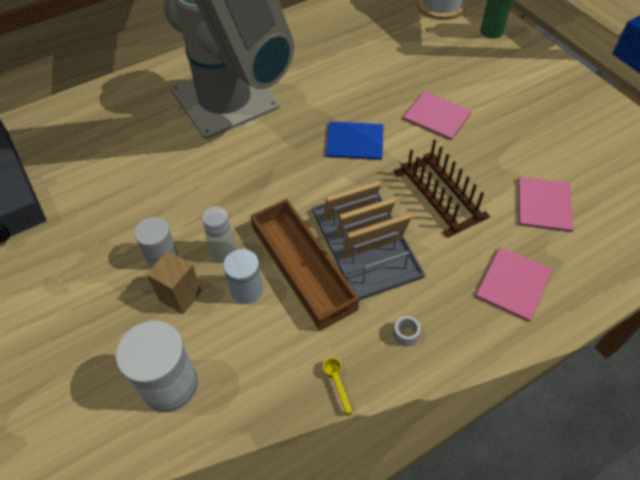

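```bash
cat > h.py <<'E'
from workcell import readout, snapshot, camera_info, workorder
import cv2, numpy as np
from scipy.spatial.transform import Rotation as R
def cloud(n, keep=None):
    c=camera_info(n); p,d=snapshot(n)
    if keep: cv2.imwrite(f"pics/{keep}.png",p)
    f=240/np.tan(np.radians(c['vfov']/2)); v,u=np.mgrid[:480,:640]
    X=np.stack([(u-c['cx'])/f*d,(v-c['cy'])/f*d,d],-1)
    W=X@R.from_quat(c['attitude']).as_matrix().T+c['eye']
    W[d==0]=np.nan
    return p,W
def rect(P):  # min area rect of xy
    (c,s,a)=cv2.minAreaRect(P[:,:2].astype(np.float32)); return np.round(c,1),np.round(s,1),round(a,1)
def comps(W,zlo,zhi,xlim,ylim,minpx=30):
    m=(W[...,2]>zlo)&(W[...,2]<zhi)&(W[...,0]>xlim[0])&(W[...,0]<xlim[1])&(W[...,1]>ylim[0])&(W[...,1]<ylim[1])
    n,l,s,c=cv2.connectedComponentsWithStats(m.astype(np.uint8),connectivity=4)
    return [(W[l==i],c[i]) for i in range(1,n) if s[i,4]>=minpx]
E
python3 - <<'E'
from h import *
for n in ["top","scene"]:
    p,W=cloud(n); np.save(n+"W.npy",W); np.save(n+"P.npy",p)
    print(n,"table z",np.nanmedian(W[...,2][(abs(W[...,2])<15)]))
    for lo,hi,t in [(3,9,'mats/scoop'),(43,53,'caddy rim'),(13,23,'rail/drain'),(72,86,'dowels'),(88,200,'tops')]:
        for P,c in comps(W,lo,hi,(320,900),(-450,450),25): print(t,np.round(c),len(P),*rect(P),np.round(np.percentile(P[:,2],[5,50,95])))
E
```

```text
top table z -1.1767506172448066
mats/scoop [227. 111.] 26 [843.4 211.7] [12.6 21.7] 34.2 [5. 7. 9.]
mats/scoop [217. 116.] 66 [829.4 236.3] [34.5 26.1] 43.7 [6. 8. 9.]
mats/scoop [202. 123.] 71 [814.3 275.4] [36.2 46.6] 82.3 [4. 7. 9.]
mats/scoop [186. 126.] 27 [800.8 314.3] [11.4 23. ] 30.6 [3. 6. 9.]
mats/scoop [210. 130.] 39 [793.2 250.9] [14.7 33.1] 72.4 [5. 8. 9.]
mats/scoop [231. 131.] 95 [786.3 200.3] [29.  44.3] 86.5 [5. 7. 9.]
mats/scoop [219. 136.] 126 [776.3 230. ] [49.8 39.5] 67.6 [5. 8. 9.]
mats/scoop [219. 147.] 346 [753.8 225.6] [ 43.8 129. ] 28.2 [4. 7. 9.]
mats/scoop [197. 139.] 124 [768.  285.3] [40.5 45.3] 38.2 [5. 7. 9.]
mats/scoop [151. 173.] 374 [670.3 392.4] [147.4  81.6] 4.1 [4. 8. 9.]
mats/scoop [134. 158.] 25 [715.7 441.9] [12.5 17.7] 45.6 [5. 7. 9.]
mats/scoop [139. 163.] 30 [701.7 425.7] [16.4 24.5] 42.5 [6. 8. 9.]
mats/scoop [139. 172.] 166 [676.9 425.4] [56.8 47.7] 77.6 [5. 8. 9.]
mats/scoop [153. 174.] 42 [672.3 390.9] [15.6 30.2] 58.0 [5. 8. 9.]
mats/scoop [296. 187.] 581 [636.2  34.5] [138.1  51.8] 78.8 [4. 6. 9.]
mats/scoop [289. 178.] 25 [662.5  49.
[... 10340 characters left out ...]
s [175. 284.] 179 [ 475.9 -329.3] [83.  42.7] 72.9 [73. 79. 85.]
dowels [173. 386.] 196 [ 647.7 -402.4] [27.5 88.9] 17.7 [73. 79. 85.]
tops [352. 192.] 479 [485.8  58.1] [115.3  12.8] 77.8 [ 90. 106. 111.]
tops [366. 210.] 479 [535.5  56.7] [114.3  14.2] 79.0 [ 91. 107. 111.]
tops [215. 221.] 701 [ 410.7 -206.3] [48.2 48.5] 44.2 [ 93. 126. 130.]
tops [378. 228.] 686 [587.1  48.8] [130.7  12.5] 79.5 [ 90. 114. 121.]
tops [151. 231.] 825 [ 353.2 -317.3] [65.2 66. ] 57.1 [92. 96. 99.]
tops [241. 265.] 923 [ 514.1 -208.2] [64.7 62.6] 4.3 [ 92. 101. 104.]
tops [170. 271.] 1101 [ 456. -323.] [63.6 62.8] 26.8 [ 92. 101. 104.]
tops [155. 356.] 3756 [ 613.6 -406. ] [ 87.9 104.7] 89.8 [101. 153. 156.]
```

```bash
cat >> h.py <<'E'
def rot(yaw,tilt=0):
    c,s=np.cos(np.radians(yaw)),np.sin(np.radians(yaw))
    return R.from_matrix(np.array([[c,s,0],[s,-c,0],[0,0,-1]]))*R.from_rotvec([tilt,0,0])
def plan(*wps):  # waypoint: x,y,z of TCP, yaw, tilt(rad)
    o=readout.get_obs(); r0=R.from_quat(o['ee_rot'])
    print("t",round(o['time_s'],2),"pos",np.round(o['position'],1),"eul",np.round(rot(0).inv().__mul__(r0).as_rotvec(True),1),"open",round(o['opening'],1),"q",np.round(o['q'],2),"F",np.round(o['wrist_force'],1))
    for x,y,z,yaw,t in wps:
        print("  travel",np.round(r0.inv().apply(np.array([x,y,z])-o['position'])/10,2).tolist(),"dr",np.round((r0.inv()*rot(yaw,t)).as_rotvec(True),1).tolist())
E
python3 - <<'E'
from h import *
for n in ["top","scene"]:
    W=np.load(n+"W.npy")
    for x in (486,536,587):
        m=(abs(W[...,0]-x+(100-W[...,2])*.2)<25)&(abs(W[...,1]-50)<90)&(W[...,2]>30)&(W[...,2]<(90))
        P=W[m]; c=np.median(P,0)
        for _ in range(4):
            A=np.c_[P[:,1:],np.ones(len(P))]; k=np.linalg.lstsq(A,P[:,0],rcond=None)[0]
            e=A@k-P[:,0]; P=P[abs(e)<max(3,1.5*np.std(e))]
        print(n,x,len(P),"yaw",np.degrees(np.arctan(k[0])).round(1),"lean",np.round(k[1],3),"face x at y=50,z=100",np.round(k@[50,100,1],1),"y",np.percentile(P[:,1],[1,99]).round(1))
# TCP targets
z=rot(79.7,.2).apply([0,0,1])
for g in [(587,48,105),(535.5,56.2,96),(485.6,57.5,96)]: print(np.round(np.array(g)-3*z,1))
plan((587,48,230,79.7,.2),(587.6,47.9,108,79.7,.2))
E
```

```text
top 486 438 yaw 10.4 lean 0.217 face x at y=50,z=100 481.4 y [  3.6 113.6]
top 536 492 yaw 10.7 lean 0.214 face x at y=50,z=100 532.1 y [  3.2 112.2]
top 587 600 yaw 10.6 lean 0.214 face x at y=50,z=100 583.0 y [-13.  111.9]
scene 486 573 yaw 10.7 lean 0.225 face x at y=50,z=100 487.2 y [  3.3 111.9]
scene 536 528 yaw 10.7 lean 0.22 face x at y=50,z=100 537.9 y [  2.4 112.4]
scene 587 568 yaw 10.7 lean 0.223 face x at y=50,z=100 588.9 y [-13.2 111.8]
[587.6  47.9 107.9]
[536.1  56.1  98.9]
[486.2  57.4  98.9]
t 0.25 pos [ 205.9 -589.7  252.7] eul [  0.1  -0.  -19.2] open 85.1 q [-1.34  0.28 -0.03  1.27  0.    1.47] F [-0.2 -0.6 -1. ]
  travel [57.0, -47.65, 2.33] dr [10.3, -6.1, -60.2]
  travel [57.05, -47.6, 14.53] dr [10.3, -6.1, -60.2]
```

Call:
drive_tool:
  jaw: 0.4
  plan:
    - {"travel": [10,-7,0],"dr": [1,-0.6,-6]}
    - {"travel": [57,-47.6,2],"dr": [10.3,-6.1,-60.2]}
    - {"travel": [57,-47.6,2],"dr": [10.3,-6.1,-60.2]}
    - {"travel": [57,-47.6,2],"dr": [10.3,-6.1,-60.2]}
    - {"travel": [57,-47.6,2],"dr": [10.3,-6.1,-60.2]}
    - {"travel": [57,-47.6,2],"dr": [10.3,-6.1,-60.2]}
    - {"travel": [57,-47.6,2],"dr": [10.3,-6.1,-60.2]}
    - {"travel": [57,-47.6,2],"dr": [10.3,-6.1,-60.2]}
    - {"travel": [57,-47.6,2],"dr": [10.3,-6.1,-60.2]}
    - {"travel": [57,-47.6,2],"dr": [10.3,-6.1,-60.2]}
    - {"travel": [57,-47.6,2],"dr": [10.3,-6.1,-60.2]}
    - {"travel": [57,-47.6,2],"dr": [10.3,-6.1,-60.2]}

```text
time_s: 1.75
position: [588.2, 49.3, 233.2]
ee_rot: [0.764, 0.638, -0.064, -0.076]
wrist_force: [0.5, 0.2, -0.3]
opening: 34.3
finger_force: 0.0
```

Run:
```python
from h import *
plan((595.8,46.4,150,79.4,.2),(587.6,47.9,108,79.4,.2))
```

```text
t 1.75 pos [588.2  49.3 233.2] eul [  9.4  -8.  -79.4] open 34.3 q [-0.04  0.36  0.02  1.44  0.03  1.71] F [ 0.5  0.2 -0.3]
  travel [-0.14, 2.43, 7.99] dr [0.1, 0.1, 0.3]
  travel [-0.13, 2.44, 12.27] dr [0.1, 0.1, 0.3]
```

Call:
drive_tool:
  plan:
    - {"travel": [-0.1,2.4,4],"dr": [0,0,0]}
    - {"travel": [-0.1,2.4,8],"dr": [0,0,0]}
    - {"travel": [-0.1,2.4,8],"dr": [0,0,0]}
    - {"travel": [-0.1,2.4,10],"dr": [0,0,0]}
    - {"travel": [-0.1,2.4,12.2],"dr": [0,0,0]}
    - {"travel": [-0.1,2.4,12.2],"dr": [0,0,0]}
    - {"travel": [-0.1,2.4,12.2],"dr": [0,0,0]}

```text
time_s: 2.62
position: [587.8, 45.8, 110.9]
ee_rot: [0.764, 0.637, -0.063, -0.075]
wrist_force: [0.3, -0.3, 0.0]
opening: 34.3
finger_force: 0.0
```

Call:
drive_tool:
  jaw: 0
  plan:
    - {"travel": [0,0,0],"dr": [0,0,0]}
    - {"travel": [0,0,0],"dr": [0,0,0]}
    - {"travel": [0,0,0],"dr": [0,0,0]}
    - {"travel": [0,0,0],"dr": [0,0,0]}
    - {"travel": [0,0,0],"dr": [0,0,0]}

```text
time_s: 3.25
position: [587.6, 46.0, 110.5]
ee_rot: [0.764, 0.637, -0.063, -0.075]
wrist_force: [-0.4, -0.3, 5.4]
opening: 8.9
finger_force: 59.3
```

Run:
```python
from h import *
plan((593,47,140,79.4,.2),(605,45,250,79.4,.2),(574,259,230,86.8,0))
```

```text
t 3.25 pos [587.6  46.  110.5] eul [  9.3  -7.9 -79.4] open 8.9 q [-0.04  0.44 -0.12  1.2   0.03  1.71] F [-0.4 -0.3  5.4]
  travel [0.19, -0.08, -3.0] dr [0.2, 0.1, 0.2]
  travel [0.2, -1.03, -14.02] dr [0.2, 0.1, 0.2]
  travel [20.69, -7.41, -10.74] dr [-11.3, -0.6, -7.1]
```

Call:
drive_tool:
  plan:
    - {"travel": [0.2,0,-3],"dr": [0,0,0]}
    - {"travel": [0.2,-0.5,-8],"dr": [0,0,0]}
    - {"travel": [0.2,-1,-14],"dr": [0,0,0]}
    - {"travel": [4,-2,-14],"dr": [-2,0,-1]}
    - {"travel": [8,-4,-12],"dr": [-5,0,-3]}
    - {"travel": [12,-5,-11],"dr": [-8,-0.3,-5]}
    - {"travel": [16,-6.4,-10.8],"dr": [-11.3,-0.6,-7]}
    - {"travel": [20.4,-7.4,-10.7],"dr": [-11.3,-0.6,-7.1]}
    - {"travel": [20.4,-7.4,-10.7],"dr": [-11.3,-0.6,-7.1]}
    - {"travel": [20.4,-7.4,-10.7],"dr": [-11.3,-0.6,-7.1]}

```text
time_s: 4.5
position: [572.2, 255.9, 227.7]
ee_rot: [0.727, 0.687, -0.001, -0.001]
wrist_force: [-0.6, -0.8, -0.7]
opening: 8.9
finger_force: 58.8
```

Run:
```python
from h import *
cloud("wrist","w1"); cloud("top","t1"); cloud("scene","s1")
plan((574,256,160,86.8,0),(574,256,126,86.8,0))
```

```text
t 4.65 pos [572.7 255.  227.9] eul [  0.1  -0.1 -86.7] open 9.2 q [ 0.32  0.29 -0.06  1.22  0.    1.94] F [ 0.9 -0.8 -1. ]
  travel [0.11, 0.14, 6.79] dr [-0.1, -0.0, -0.1]
  travel [0.11, 0.15, 10.19] dr [-0.1, -0.0, -0.1]
```

View pics/w1.png

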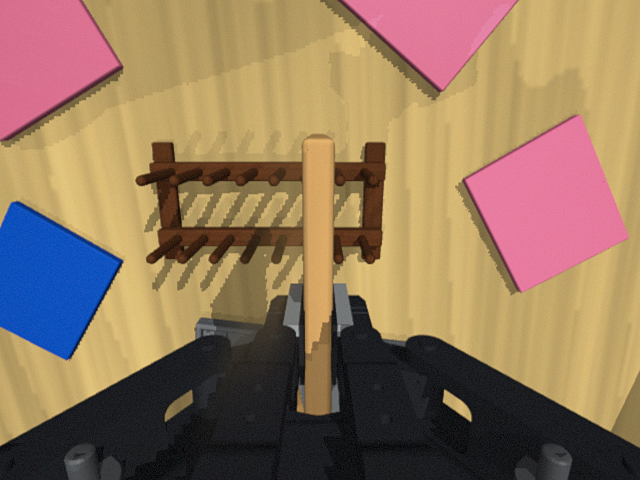

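```bash
cat >> h.py <<'E'
def rackphase(W,yaw=-3.2,c=(526.2,261.7)):
    a=np.radians(yaw); ex=np.array([np.cos(a),np.sin(a)]); ey=np.array([-ex[1],ex[0]])
    D=W[...,:2]-np.array(c); X=D@ex; Y=D@ey; Z=W[...,2]
    m=(abs(X)<100)&(abs(Y)<45)&(Z>35)&(Z<84)
    ph=np.angle(np.exp(2j*np.pi*(X[m]-12)/24).mean())/2/np.pi*24
    r=(abs(X)<125)&(abs(Y)<60)&(Z>13)&(Z<26); P=np.c_[X[r],Y[r]].astype(np.float32)
    print(" dowels",m.sum(),"x offset %.2f"%ph,"rails rect",cv2.minAreaRect(P) if r.sum()>20 else None)
    for s in (-1,1):
        k=r&(abs(Y-30*s)<12)&(abs(X)<90); print("  rail",s,k.sum(),np.polyfit(X[k],Y[k],1).round(3) if k.sum()>20 else "")
    b=(abs(X)<90)&(abs(Y)<75)&(Z>100)&(Z<240)
    return X,Y,Z,b
E
python3 - <<'E'
from h import *
for n in ("wrist","top","scene"):
    p,W=cloud(n); print(n); X,Y,Z,b=rackphase(W)
    wood=b&(p[...,2].astype(int)-p[...,0]>50)
    for zl in ((105,130),(130,160),(160,200),(200,250)):
        k=b&(Z>zl[0])&(Z<zl[1])&wood
        if k.sum()>20: print("  board",zl,k.sum(),"X",np.percentile(X[k],[2,50,98]).round(1),"Y",np.percentile(Y[k],[1,99]).round(1))
E
```

```text
wrist
 dowels 3423 x offset 3.34 rails rect ((2.1223983764648438, 3.0270233154296875), (75.45088958740234, 205.76686096191406), 89.92516326904297)
  rail -1 2391 [-6.0000e-03 -2.4979e+01]
  rail 1 2211 [-1.7000e-02  3.4826e+01]
  board (160, 200) 33 X [43.7 47.3 50.8] Y [64.4 64.8]
  board (200, 250) 8101 X [42.9 47.6 52.3] Y [-32.3  64.1]
top
 dowels 343 x offset 0.59 rails rect ((1.521759033203125, -0.7525863647460938), (77.14873504638672, 205.6754150390625), 89.56147766113281)
  rail -1 349 [-3.0000e-03 -3.1982e+01]
  rail 1 353 [-4.0000e-03  2.7703e+01]
  board (200, 250) 111 X [42.9 46.7 51.2] Y [-65.8 -12.5]
scene
 dowels 826 x offset 0.00 rails rect ((-1.6976470947265625, -1.2479782104492188), (209.93931579589844, 102.6357421875), 0.10075493901968002)
  rail -1 514 [ 1.0000e-03 -3.1625e+01]
  rail 1 411 [7.0000e-03 2.8148e+01]
  board (200, 250) 99 X [39.7 44.6 49.3] Y [-65.1  36.1]
```

Call:
drive_tool:
  plan:
    - {"travel": [0.1,0.28,3],"dr": [0,0,0.2]}
    - {"travel": [0.1,0.28,5],"dr": [0,0,0.2]}
    - {"travel": [0.1,0.28,6],"dr": [0,0,0.2]}
    - {"travel": [0.1,0.28,7],"dr": [0,0,0.2]}
    - {"travel": [0.1,0.28,8],"dr": [0,0,0.2]}
    - {"travel": [0.1,0.28,9],"dr": [0,0,0.2]}
    - {"travel": [0.1,0.28,9.7],"dr": [0,0,0.2]}
    - {"travel": [0.1,0.28,10.2],"dr": [0,0,0.2]}
    - {"travel": [0.1,0.28,10.2],"dr": [0,0,0.2]}

```text
time_s: 5.92
position: [574.9, 257.0, 125.8]
ee_rot: [0.728, 0.686, -0.001, -0.001]
wrist_force: [0.6, -0.2, -0.3]
opening: 9.1
finger_force: 58.8
```

Lower gently until contact shows.

Call:
drive_tool:
  plan:
    - {"travel": [0,0,0.2],"dr": [0,0,0]}
    - {"travel": [0,0,0.2],"dr": [0,0,0]}

```text
time_s: 6.18
position: [575.3, 257.1, 124.3]
ee_rot: [0.728, 0.686, -0.0, -0.001]
wrist_force: [0.1, 0.1, -0.5]
opening: 9.3
finger_force: 58.8
```

Call:
drive_tool:
  jaw: 0.4
  plan:
    - {"travel": [0,0,0],"dr": [0,0,0]}
    - {"travel": [0,0,0],"dr": [0,0,0]}
    - {"travel": [0,0,0],"dr": [0,0,0]}
    - {"travel": [0,0,-3],"dr": [0,0,0]}
    - {"travel": [0,0,-7],"dr": [0,0,0]}
    - {"travel": [0,0,-11],"dr": [0,0,0]}
    - {"travel": [0,0,-11],"dr": [0,0,0]}

```text
time_s: 7.05
position: [578.1, 257.9, 239.0]
ee_rot: [0.728, 0.686, 0.004, 0.001]
wrist_force: [1.0, 0.5, -0.5]
opening: 34.5
finger_force: 0.0
```

Run:
```python
from h import *
p,W=cloud("wrist","w2"); X,Y,Z,b=rackphase(W,c=(527.5,262.5))
wood=(abs(X)<90)&(abs(Y)<75)&(p[...,2].astype(int)-p[...,0]>50)
for zl in ((85,110),(110,124),(124,150)):
    k=(Z>zl[0])&(Z<zl[1])&wood
    if k.sum()>20: print("  board",zl,k.sum(),"X",np.percentile(X[k],[2,50,98]).round(1),"Y",np.percentile(Y[k],[1,99]).round(1),"Z98",np.percentile(Z[k],98).round(1))
plan((548,56,230,79.4,.2),(544.3,54.6,140,79.4,.2),(536.1,56.1,101,79.4,.2))
```

```text
dowels 3555 x offset 2.00 rails rect ((0.828277587890625, 1.6982078552246094), (76.3912124633789, 205.78692626953125), 89.89199829101562)
  rail -1 2408 [-2.0000e-03 -2.5912e+01]
  rail 1 2190 [-1.5000e-02  3.3942e+01]
  board (124, 150) 2974 X [43.6 48.4 53.1] Y [-60.5  65.4] Z98 131.2
t 7.1 pos [576.7 257.5 236.5] eul [ -0.    0.2 -86.6] open 34.0 q [ 0.32  0.29 -0.04  1.24  0.    1.95] F [ 0.   0.5 -0.6]
  travel [-20.28, -1.67, 0.6] dr [11.6, 0.6, 7.2]
  travel [-20.47, -2.05, 9.6] dr [11.6, 0.6, 7.2]
  travel [-20.37, -2.88, 13.5] dr [11.6, 0.6, 7.2]
```

Call:
drive_tool:
  jaw: 0.4
  plan:
    - {"travel": [-5,-0.4,0],"dr": [2,0,1.5]}
    - {"travel": [-10,-0.8,0],"dr": [6,0.3,4]}
    - {"travel": [-15,-1.2,0.4],"dr": [11.6,0.6,7.2]}
    - {"travel": [-20.4,-1.7,0.6],"dr": [11.6,0.6,7.2]}
    - {"travel": [-20.4,-1.9,5],"dr": [11.6,0.6,7.2]}
    - {"travel": [-20.4,-2.05,9.6],"dr": [11.6,0.6,7.2]}
    - {"travel": [-20.4,-2.05,9.6],"dr": [11.6,0.6,7.2]}
    - {"travel": [-20.4,-2.5,11.6],"dr": [11.6,0.6,7.2]}
    - {"travel": [-20.4,-2.9,13.6],"dr": [11.6,0.6,7.2]}
    - {"travel": [-20.4,-2.9,13.6],"dr": [11.6,0.6,7.2]}
    - {"travel": [-20.4,-2.9,13.6],"dr": [11.6,0.6,7.2]}

```text
time_s: 8.48
position: [535.1, 55.3, 99.6]
ee_rot: [0.766, 0.635, -0.065, -0.077]
wrist_force: [-0.4, -0.8, -0.0]
opening: 33.9
finger_force: 0.0
```

Call:
drive_tool:
  jaw: 0
  plan:
    - {"travel": [0,0,0],"dr": [0,0,0]}
    - {"travel": [0,0,0],"dr": [0,0,0]}
    - {"travel": [0,0,0],"dr": [0,0,0]}
    - {"travel": [0,0,0],"dr": [0,0,0]}
    - {"travel": [0,0,0],"dr": [0,0,0]}

```text
time_s: 9.1
position: [535.1, 55.2, 99.2]
ee_rot: [0.766, 0.635, -0.065, -0.077]
wrist_force: [1.6, 0.0, 5.1]
opening: 9.1
finger_force: 61.5
```

Run:
```python
from h import *
plan((541,55,141,79.4,.2),(554,53,251,79.4,.2),(527.5,262,230,86.6,0))
```

```text
t 9.1 pos [535.1  55.2  99.2] eul [  9.6  -8.1 -79.1] open 9.1 q [-0.03  0.38 -0.25  1.14  0.03  1.72] F [1.6 0.  5.1]
  travel [0.08, -0.27, -4.21] dr [-0.1, 0.1, -0.1]
  travel [0.11, -1.19, -15.25] dr [-0.1, 0.1, -0.1]
  travel [20.17, -7.11, -11.92] dr [-11.6, -0.6, -7.2]
```

Call:
drive_tool:
  plan:
    - {"travel": [0.1,-0.3,-4.2],"dr": [0,0,0]}
    - {"travel": [0.1,-0.7,-9],"dr": [0,0,0]}
    - {"travel": [0.1,-1.2,-15.2],"dr": [0,0,0]}
    - {"travel": [4,-2.2,-15],"dr": [-2,0,-1]}
    - {"travel": [8,-3.5,-14],"dr": [-5,0,-3]}
    - {"travel": [12,-4.7,-13],"dr": [-8,-0.3,-5]}
    - {"travel": [16,-6,-12.3],"dr": [-11.6,-0.6,-7]}
    - {"travel": [20.1,-7.1,-11.9],"dr": [-11.6,-0.6,-7.2]}
    - {"travel": [20.1,-7.1,-11.9],"dr": [-11.6,-0.6,-7.2]}
    - {"travel": [20.1,-7.1,-11.9],"dr": [-11.6,-0.6,-7.2]}
    - {"travel": [20.1,-7.1,-11.9],"dr": [-11.6,-0.6,-7.2]}

```text
time_s: 10.48
position: [526.7, 260.3, 228.4]
ee_rot: [0.728, 0.685, -0.001, -0.001]
wrist_force: [-0.8, -1.0, -0.8]
opening: 8.9
finger_force: 60.4
```

```bash
cat >> h.py <<'E'
def bcheck(zs):
    p,W=cloud("wrist"); X,Y,Z,b=rackphase(W,c=(527.5,262.5))
    wood=(abs(X)<90)&(abs(Y)<75)&(p[...,2].astype(int)-p[...,0]>50)
    for a,c in zs:
        k=(Z>a)&(Z<c)&wood
        if k.sum()>20: print("  board",(a,c),k.sum(),"X",np.percentile(X[k],[2,50,98]).round(1),"Y",np.percentile(Y[k],[1,99]).round(1),"Z98",np.percentile(Z[k],98).round(1))
E
python3 - <<'E'
from h import *
bcheck([(195,250),(115,140)])
plan((527.5,262,160,86.6,0),(527.5,262,113.5,86.6,0))
E
```

```text
dowels 3649 x offset 2.68 rails rect ((0.5541839599609375, -0.021236419677734375), (118.69314575195312, 205.84019470214844), 89.89114379882812)
  rail -1 1813 [-2.0000e-03 -2.6117e+01]
  rail 1 1835 [-4.000e-03  3.339e+01]
  board (195, 250) 7403 X [-4.4  0.2  4.9] Y [-29.2  58.3] Z98 237.3
  board (115, 140) 3611 X [43.2 47.6 53. ] Y [-60.9  65.4] Z98 131.2
t 10.53 pos [526.8 260.3 228.5] eul [  0.1  -0.1 -86.5] open 9.2 q [ 0.35  0.23 -0.14  1.2   0.    1.98] F [ 0.9  0.3 -0.5]
  travel [0.17, 0.07, 6.85] dr [-0.1, -0.0, -0.1]
  travel [0.17, 0.09, 11.5] dr [-0.1, -0.0, -0.1]
```

Call:
drive_tool:
  plan:
    - {"travel": [0.1,0.08,4],"dr": [0,0,0]}
    - {"travel": [0.1,0.08,6],"dr": [0,0,0]}
    - {"travel": [0.1,0.08,7],"dr": [0,0,0]}
    - {"travel": [0.1,0.08,8],"dr": [0,0,0]}
    - {"travel": [0.1,0.08,9],"dr": [0,0,0]}
    - {"travel": [0.1,0.08,10],"dr": [0,0,0]}
    - {"travel": [0.1,0.08,11],"dr": [0,0,0]}
    - {"travel": [0.1,0.08,11.6],"dr": [0,0,0]}
    - {"travel": [0.1,0.08,11.6],"dr": [0,0,0]}
    - {"travel": [0.1,0.08,11.6],"dr": [0,0,0]}

```text
time_s: 11.78
position: [527.3, 262.5, 112.7]
ee_rot: [0.728, 0.686, -0.0, -0.001]
wrist_force: [-0.7, -0.2, -1.2]
opening: 8.6
finger_force: 60.4
```

Call:
drive_tool:
  jaw: 0.4
  plan:
    - {"travel": [0,0,0],"dr": [0,0,0]}
    - {"travel": [0,0,0],"dr": [0,0,0]}
    - {"travel": [0,0,0],"dr": [0,0,0]}
    - {"travel": [0,0,-3],"dr": [0,0,0]}
    - {"travel": [0,0,-7],"dr": [0,0,0]}
    - {"travel": [0,0,-11],"dr": [0,0,0]}
    - {"travel": [0,0,-11],"dr": [0,0,0]}

```text
time_s: 12.65
position: [530.2, 263.4, 227.1]
ee_rot: [0.728, 0.686, 0.003, 0.001]
wrist_force: [-0.5, 0.4, 0.1]
opening: 34.5
finger_force: 0.0
```

Run:
```python
from h import *
bcheck([(105,140)])
plan((498,57,230,79.4,.2),(494.4,55.9,140,79.4,.2),(486.2,57.4,99,79.4,.2))
```

```text
dowels 4081 x offset 2.35 rails rect ((0.782745361328125, 2.157817840576172), (114.66790008544922, 206.06564331054688), 89.75309753417969)
  rail -1 2017 [ 3.0000e-03 -2.5787e+01]
  rail 1 2000 [-7.0000e-03  3.3483e+01]
  board (105, 140) 5831 X [-4.2 43.4 52.7] Y [-49.8  65.3] Z98 130.9
t 12.7 pos [528.8 262.8 224.8] eul [  0.    0.2 -86.6] open 34.0 q [ 0.35  0.23 -0.15  1.19  0.    1.98] F [-0.6 -0.   0.6]
  travel [-20.73, -1.84, -0.57] dr [11.6, 0.6, 7.2]
  travel [-20.88, -2.21, 8.43] dr [11.6, 0.6, 7.2]
  travel [-20.79, -3.04, 12.52] dr [11.6, 0.6, 7.2]
```

Call:
drive_tool:
  plan:
    - {"travel": [-5,-0.4,-0.5],"dr": [2,0,1.5]}
    - {"travel": [-10,-0.8,-0.5],"dr": [6,0.3,4]}
    - {"travel": [-15,-1.2,-0.5],"dr": [11.6,0.6,7.2]}
    - {"travel": [-20.7,-1.8,-0.5],"dr": [11.6,0.6,7.2]}
    - {"travel": [-20.8,-2,4],"dr": [11.6,0.6,7.2]}
    - {"travel": [-20.8,-2.2,8.4],"dr": [11.6,0.6,7.2]}
    - {"travel": [-20.8,-2.2,8.4],"dr": [11.6,0.6,7.2]}
    - {"travel": [-20.8,-2.6,10.5],"dr": [11.6,0.6,7.2]}
    - {"travel": [-20.8,-3,12.5],"dr": [11.6,0.6,7.2]}
    - {"travel": [-20.8,-3,12.5],"dr": [11.6,0.6,7.2]}
    - {"travel": [-20.8,-3,12.5],"dr": [11.6,0.6,7.2]}

```text
time_s: 14.08
position: [486.0, 56.7, 99.0]
ee_rot: [0.766, 0.635, -0.065, -0.077]
wrist_force: [-0.2, 0.8, -0.2]
opening: 34.4
finger_force: 0.0
```

Call:
drive_tool:
  jaw: 0
  plan:
    - {"travel": [0,0,0],"dr": [0,0,0]}
    - {"travel": [0,0,0],"dr": [0,0,0]}
    - {"travel": [0,0,0],"dr": [0,0,0]}
    - {"travel": [0,0,0],"dr": [0,0,0]}
    - {"travel": [0,0,0],"dr": [0,0,0]}

```text
time_s: 14.7
position: [486.0, 56.6, 98.8]
ee_rot: [0.766, 0.635, -0.065, -0.077]
wrist_force: [0.6, -0.1, 6.3]
opening: 9.1
finger_force: 59.5
```

Run:
```python
from h import *
plan((491,56,141,79.4,.2),(504,54,251,79.4,.2),(479.6,264,230,86.6,0))
```

```text
t 14.7 pos [486.   56.6  98.8] eul [  9.6  -8.1 -79.1] open 9.1 q [-0.03  0.3  -0.36  1.11  0.03  1.72] F [ 0.6 -0.1  6.3]
  travel [0.03, -0.35, -4.23] dr [-0.1, 0.1, -0.1]
  travel [0.06, -1.28, -15.27] dr [-0.1, 0.1, -0.1]
  travel [20.25, -7.01, -11.98] dr [-11.6, -0.7, -7.2]
```

Call:
drive_tool:
  plan:
    - {"travel": [0.1,-0.3,-4.2],"dr": [0,0,0]}
    - {"travel": [0.1,-0.7,-9],"dr": [0,0,0]}
    - {"travel": [0.1,-1.3,-15.2],"dr": [0,0,0]}
    - {"travel": [4,-2.2,-15],"dr": [-2,0,-1]}
    - {"travel": [8,-3.5,-14],"dr": [-5,0,-3]}
    - {"travel": [12,-4.7,-13],"dr": [-8,-0.3,-5]}
    - {"travel": [16,-6,-12.3],"dr": [-11.6,-0.6,-7]}
    - {"travel": [20.2,-7,-12],"dr": [-11.6,-0.6,-7.2]}
    - {"travel": [20.2,-7,-12],"dr": [-11.6,-0.6,-7.2]}
    - {"travel": [20.2,-7,-12],"dr": [-11.6,-0.6,-7.2]}
    - {"travel": [20.2,-7,-12],"dr": [-11.6,-0.6,-7.2]}

```text
time_s: 16.08
position: [478.9, 262.5, 228.7]
ee_rot: [0.728, 0.685, -0.001, -0.001]
wrist_force: [-0.1, 0.4, -0.4]
opening: 8.9
finger_force: 58.8
```

Run:
```python
from h import *
bcheck([(195,250)])
plan((479.6,264,112.5,86.6,0))
```

```text
dowels 4865 x offset 4.78 rails rect ((0.5482635498046875, -0.03350067138671875), (119.00788879394531, 205.44287109375), 89.67066955566406)
  rail -1 1148 [ 2.0000e-03 -2.5844e+01]
  rail 1 1235 [2.000e-03 3.337e+01]
  board (195, 250) 7420 X [-52.4 -47.8 -43. ] Y [-29.4  57.4] Z98 238.1
t 16.12 pos [478.9 262.5 228.8] eul [  0.1  -0.1 -86.5] open 8.9 q [ 0.38  0.15 -0.23  1.19  0.    2.01] F [-0.5 -0.7 -0.3]
  travel [0.15, 0.08, 11.63] dr [-0.1, -0.0, -0.1]
```

Call:
drive_tool:
  plan:
    - {"travel": [0.1,0.05,4],"dr": [0,0,0]}
    - {"travel": [0.1,0.05,6],"dr": [0,0,0]}
    - {"travel": [0.1,0.05,7],"dr": [0,0,0]}
    - {"travel": [0.1,0.05,8],"dr": [0,0,0]}
    - {"travel": [0.1,0.05,9],"dr": [0,0,0]}
    - {"travel": [0.1,0.05,10],"dr": [0,0,0]}
    - {"travel": [0.1,0.05,11],"dr": [0,0,0]}
    - {"travel": [0.1,0.05,11.6],"dr": [0,0,0]}
    - {"travel": [0.1,0.05,11.6],"dr": [0,0,0]}
    - {"travel": [0.1,0.05,11.6],"dr": [0,0,0]}

```text
time_s: 17.38
position: [479.3, 264.6, 113.2]
ee_rot: [0.728, 0.686, -0.0, -0.001]
wrist_force: [0.7, 0.8, -0.7]
opening: 9.3
finger_force: 58.9
```

Call:
drive_tool:
  jaw: 0.4
  plan:
    - {"travel": [0,0,0],"dr": [0,0,0]}
    - {"travel": [0,0,0],"dr": [0,0,0]}
    - {"travel": [0,0,0],"dr": [0,0,0]}
    - {"travel": [0,0,-3],"dr": [0,0,0]}
    - {"travel": [0,0,-7],"dr": [0,0,0]}
    - {"travel": [0,0,-11],"dr": [0,0,0]}
    - {"travel": [0,0,-14],"dr": [0,0,0]}

```text
time_s: 18.25
position: [479.9, 264.6, 255.1]
ee_rot: [0.728, 0.686, 0.001, -0.001]
wrist_force: [-0.3, 0.5, -0.3]
opening: 34.0
finger_force: 0.0
```

```bash
cat >> h.py <<'E'
def goods():
    for n in ("top","scene"):
        p,W=cloud(n)
        for P,c in comps(W,88,135,(320,800),(-370,-20),100): print(n,np.round(c),len(P),*rect(P),"top",np.percentile(P[:,2],95).round(1))
        q=(W[...,2]>43)&(W[...,2]<53)&(W[...,0]>370)&(W[...,0]<690)&(W[...,1]>-145)&(W[...,1]<-38); print(n,"caddy",rect(W[q]))
E
python3 - <<'E'
from h import *
bcheck([(105,140)])
goods()
plan((412,-206,230,0,0))
E
```

```text
dowels 4320 x offset 4.08 rails rect ((0.5532760620117188, 0.9210052490234375), (117.87201690673828, 205.65943908691406), 89.511962890625)
  rail -1 1195 [-3.0000e-03 -2.6056e+01]
  rail 1 1196 [-3.0000e-03  3.3306e+01]
  board (105, 140) 8903 X [-52.1   3.9  51.9] Y [-59.3  64.3] Z98 130.8
top [468. 184.] 118 [ 614.6 -367.4] [ 4.8 40.9] 89.9 top 132.2
top [381. 218.] 607 [ 538.2 -166. ] [62.1 62.4] 48.7 top 101.5
top [452. 252.] 730 [ 458.9 -325.1] [59.7 62.1] 27.3 top 101.5
top [403. 272.] 441 [ 411.8 -207.1] [46.4 47.6] 85.5 top 126.8
top [452. 298.] 687 [ 355.7 -319. ] [64.9 61.9] 89.6 top 96.5
top caddy (array([529.7, -95.9]), array([ 97.9, 278. ]), 88.6)
scene [215. 221.] 706 [ 410.3 -205.3] [47.1 49.7] 46.0 top 130.0
scene [151. 231.] 815 [ 353.8 -317.4] [64.8 66.1] 66.7 top 99.6
scene [267. 263.] 925 [ 536.2 -164.7] [63.3 64.6] 57.8 top 104.5
scene [170. 271.] 1101 [ 455.6 -323.5] [63.4 61.3] 27.5 top 104.1
scene caddy (array([526.7, -93. ]), array([ 98.9, 282.2]), 88.9)
t 18.4 pos [480.7 265.  255. ] eul [  0.    0.2 -86.6] open 34.4 q [ 0.39  0.14 -0.19  1.24  0.    2.02] F [ 0.  -0.3  0.5]
  travel [-47.43, -4.05, 2.37] dr [-0.0, -0.2, 86.6]
```

Run:
```python
from h import *
plan((537.8,-165.7,200,0,0),(537.8,-165.7,83,0,0))
```

```text
t 18.4 pos [480.7 265.  255. ] eul [  0.    0.2 -86.6] open 34.4 q [ 0.39  0.14 -0.19  1.24  0.    2.02] F [ 0.  -0.3  0.5]
  travel [-42.67, 8.26, 5.41] dr [-0.0, -0.2, 86.6]
  travel [-42.7, 8.24, 17.11] dr [-0.0, -0.2, 86.6]
```

Call:
drive_tool:
  jaw: 1
  plan:
    - {"travel": [-4,0.8,0],"dr": [0,0,8]}
    - {"travel": [-9,1.7,0],"dr": [0,0,18]}
    - {"travel": [-14,2.7,0],"dr": [0,0,28]}
    - {"travel": [-19,3.7,0],"dr": [0,0,38]}
    - {"travel": [-24,4.7,0],"dr": [0,-0.1,48]}
    - {"travel": [-29,5.7,1],"dr": [0,-0.2,58]}
    - {"travel": [-34,6.7,3],"dr": [0,-0.2,68]}
    - {"travel": [-39,7.6,5],"dr": [0,-0.2,78]}
    - {"travel": [-42.7,8.3,5.4],"dr": [0,-0.2,86.6]}
    - {"travel": [-42.7,8.3,5.4],"dr": [0,-0.2,86.6]}
    - {"travel": [-42.7,8.3,5.4],"dr": [0,-0.2,86.6]}
    - {"travel": [-42.7,8.3,5.4],"dr": [0,-0.2,86.6]}

```text
time_s: 19.9
position: [536.2, -165.5, 198.3]
ee_rot: [1.0, 0.001, -0.002, 0.0]
wrist_force: [-0.3, 0.6, 1.3]
opening: 85.1
finger_force: 0.0
```

Run:
```python
from h import *
p,W=cloud("wrist","w3")
for P,c in comps(W,88,135,(480,600),(-230,-100),100): print(np.round(c),len(P),*rect(P),np.percentile(P[:,2],95).round(1))
q=(W[...,2]>43)&(W[...,2]<53)&(W[...,0]>370)&(W[...,0]<690)&(W[...,1]>-132)&(W[...,1]<-38);print(q.sum(),rect(W[q]))
plan((537.8,-165.7,83,0,0))
```

```text
[317. 239.] 8204 [ 539.9 -164. ] [63.6 62.8] 2.1 101.0
8107 (array([530.7, -87.1]), array([ 86.9, 279.1]), 88.8)
t 19.95 pos [ 536.4 -165.5  198.5] eul [-0.1 -0.3 -0.1] open 85.4 q [-0.41  0.2  -0.24  1.13 -0.    2.73] F [ 0.4 -0.5 -0.3]
  travel [0.19, 0.01, 11.55] dr [0.1, 0.3, 0.1]
```

View pics/w3.png

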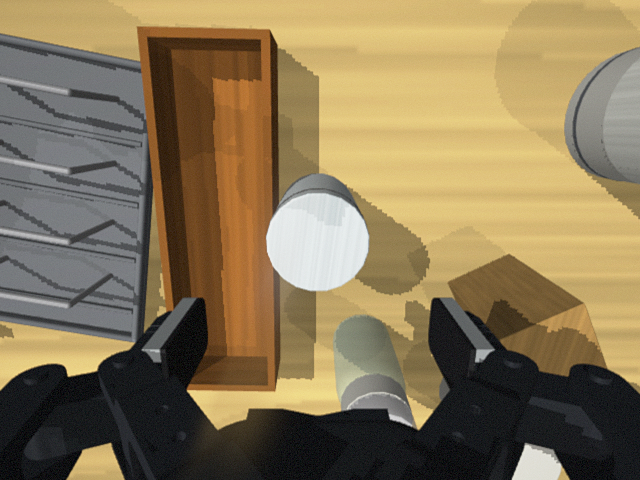

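Call:
drive_tool:
  plan:
    - {"travel": [0.2,0,3],"dr": [0,0.3,0]}
    - {"travel": [0.2,-0.05,6],"dr": [0,0.3,0]}
    - {"travel": [0.2,-0.05,9],"dr": [0,0.3,0]}
    - {"travel": [0.2,-0.05,11.5],"dr": [0,0.3,0]}
    - {"travel": [0.2,-0.05,11.5],"dr": [0,0.3,0]}
    - {"travel": [0.2,-0.05,11.5],"dr": [0,0.3,0]}

```text
time_s: 20.7
position: [538.9, -166.1, 84.6]
ee_rot: [1.0, 0.0, 0.001, 0.001]
wrist_force: [0.5, 0.4, -0.1]
opening: 85.5
finger_force: 0.0
```

Call:
drive_tool:
  jaw: 0
  plan:
    - {"travel": [0,0,0],"dr": [0,0,0]}
    - {"travel": [0,0,0],"dr": [0,0,0]}
    - {"travel": [0,0,0],"dr": [0,0,0]}
    - {"travel": [0,0,0],"dr": [0,0,0]}
    - {"travel": [0,0,0],"dr": [0,0,0]}

```text
time_s: 21.32
position: [539.4, -166.5, 85.5]
ee_rot: [1.0, -0.0, 0.002, 0.001]
wrist_force: [-1.4, 2.3, 5.6]
opening: 62.4
finger_force: 65.0
```

Run:
```python
from h import *
plan((538,-165,220,0,0),(626.4,-91.2,190,0,0))
```

```text
t 21.32 pos [ 539.4 -166.5   85.5] eul [-0.1  0.2  0. ] open 62.4 q [-0.41  0.31 -0.36  0.89  0.    2.73] F [-1.4  2.3  5.6]
  travel [-0.09, -0.12, -13.45] dr [0.1, -0.2, -0.0]
  travel [8.74, -7.51, -10.43] dr [0.1, -0.2, -0.0]
```

Call:
drive_tool:
  plan:
    - {"travel": [0,0,-4],"dr": [0,0,0]}
    - {"travel": [0,0,-8],"dr": [0,0,0]}
    - {"travel": [2,-2,-11],"dr": [0,0,0]}
    - {"travel": [5,-4.5,-11],"dr": [0,0,0]}
    - {"travel": [8.7,-7.5,-10.4],"dr": [0,-0.2,0]}
    - {"travel": [8.7,-7.5,-10.4],"dr": [0,-0.2,0]}
    - {"travel": [8.7,-7.5,-10.4],"dr": [0,-0.2,0]}
    - {"travel": [8.7,-7.5,-10.4],"dr": [0,-0.2,0]}

```text
time_s: 22.32
position: [624.1, -91.9, 187.4]
ee_rot: [1.0, -0.001, -0.002, 0.001]
wrist_force: [0.0, -0.5, -2.4]
opening: 62.6
finger_force: 67.1
```

```bash
cat >> h.py <<'E'
def held(xl,yl,zlo,zhi,names=("wrist","top","scene")):
    for n in names:
        p,W=cloud(n)
        for P,c in comps(W,zlo,zhi,xl,yl,60): print(n,np.round(c),len(P),*rect(P),"z95",np.percentile(P[:,2],95).round(1))
        for x,y in comps(W,43,53,(380,680),(-134,-42),200): print("   rim",len(x),rect(x))
E
python3 - <<'E'
from h import *
held((580,680),(-140,-40),193,222)
plan((626.4,-91.2,93,0,0))
E
```

```text
wrist [317. 339.] 30506 [631.4 -90.8] [72.9 72.3] 44.3 z95 217.3
   rim 2444 (array([638.9, -89.5]), array([86.4, 62.3]), 89.0)
scene [329. 249.] 869 [632.1 -91.5] [43.1 89.8] 12.1 z95 215.6
   rim 913 (array([526.2, -88.3]), array([ 88.1, 282. ]), 89.3)
t 22.48 pos [624.4 -91.9 187.7] eul [-0.1 -0.1  0.1] open 62.8 q [-0.25  0.33 -0.1   1.15 -0.    2.9 ] F [-0.5  1.1 -3.2]
  travel [0.22, -0.09, 9.47] dr [0.1, 0.1, -0.1]
```

Run:
```python
from h import *
p,W=cloud("wrist","w4")
m=(abs(W[...,2]-203)<5)&(W[...,0]>560)&(p.min(2)>120)
P=W[m]; print(m.sum(),rect(P),np.percentile(P[:,2],[5,50,95]))
```

```text
22600 (array([629. , -93.1]), array([65.4, 54.2]), 83.7) [201.36683025 202.43860045 203.40338117]
```

View pics/w4.png

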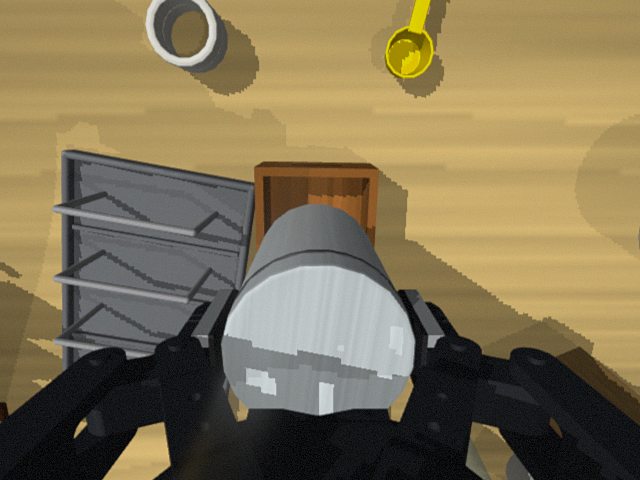

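Call:
drive_tool:
  plan:
    - {"travel": [0.35,-0.25,2],"dr": [0,0.1,0]}
    - {"travel": [0.35,-0.25,4],"dr": [0,0.1,0]}
    - {"travel": [0.35,-0.25,5],"dr": [0,0.1,0]}
    - {"travel": [0.35,-0.25,6],"dr": [0,0.1,0]}
    - {"travel": [0.35,-0.25,7],"dr": [0,0.1,0]}
    - {"travel": [0.35,-0.25,8],"dr": [0,0.1,0]}
    - {"travel": [0.35,-0.25,9],"dr": [0,0.1,0]}
    - {"travel": [0.35,-0.25,9.4],"dr": [0,0.1,0]}
    - {"travel": [0.35,-0.25,9.4],"dr": [0,0.1,0]}

```text
time_s: 23.65
position: [628.1, -88.8, 93.1]
ee_rot: [1.0, -0.0, -0.001, 0.001]
wrist_force: [0.2, -0.5, -2.7]
opening: 63.0
finger_force: 67.1
```

Call:
drive_tool:
  plan:
    - {"travel": [0,0,0.15],"dr": [0,0,0]}
    - {"travel": [0,0,0.15],"dr": [0,0,0]}

```text
time_s: 23.9
position: [628.5, -88.9, 92.3]
ee_rot: [1.0, -0.0, -0.0, 0.001]
wrist_force: [-0.2, 0.8, -3.0]
opening: 62.9
finger_force: 67.1
```

Call:
drive_tool:
  jaw: 1
  plan:
    - {"travel": [0,0,0],"dr": [0,0,0]}
    - {"travel": [0,0,0],"dr": [0,0,0]}
    - {"travel": [0,0,0],"dr": [0,0,0]}
    - {"travel": [0,0,-3],"dr": [0,0,0]}
    - {"travel": [0,0,-7],"dr": [0,0,0]}
    - {"travel": [0,0,-11],"dr": [0,0,0]}
    - {"travel": [-5,7,-12],"dr": [0,0,-7]}
    - {"travel": [-9,12,-12],"dr": [0,0,-14]}
    - {"travel": [-13,17,-12],"dr": [0,0,-21]}
    - {"travel": [-17,23.6,-12],"dr": [0,0,-27.3]}
    - {"travel": [-17,23.6,-12],"dr": [0,0,-27.3]}
    - {"travel": [-17,23.6,-12],"dr": [0,0,-27.3]}

```text
time_s: 25.4
position: [456.9, -327.0, 212.9]
ee_rot: [0.972, 0.233, -0.0, 0.001]
wrist_force: [-0.0, 0.4, 0.0]
opening: 85.5
finger_force: 0.0
```

Run:
```python
from h import *
for n in ("wrist","top","scene"):
    p,W=cloud(n)
    for P,c in comps(W,96,108,(380,690),(-400,-40),100): print(n,np.round(c),len(P),*rect(P))
    for x,y in comps(W,43,53,(380,680),(-134,-42),200): print("   rim",len(x),rect(x))
plan((458.3,-324.5,83,27.3,0))
```

```text
wrist [501.  74.] 1258 [ 597.3 -375.9] [74. 17.] 26.8
wrist [142. 206.] 695 [ 425.4 -215.1] [47.1 19.1] 52.8
wrist [315. 234.] 8209 [ 459.6 -323. ] [60.4 60.2] 27.6
   rim 3027 (array([ 461.5, -109.7]), array([ 41.1, 141.1]), 88.8)
top [347. 180.] 572 [627.1 -89.2] [60.4 62.3] 89.7
top [449. 251.] 354 [ 458.9 -325. ] [59.7 60.5] 27.4
   rim 665 (array([529.9, -90. ]), array([ 86. , 278.4]), 88.6)
scene [169. 269.] 987 [ 456.3 -323.2] [63.5 61.4] 27.9
scene [331. 281.] 383 [631.6 -89. ] [50.5 57.9] 5.1
   rim 1166 (array([526.1, -87.4]), array([ 88. , 281.8]), 88.9)
t 25.55 pos [ 458.5 -324.2  212.6] eul [ -0.1  -0.  -27.3] open 85.5 q [-0.73  0.19 -0.22  1.16 -0.    1.94] F [ 0.4  0.9 -0.6]
  travel [-0.02, 0.01, 12.96] dr [0.0, 0.1, -0.0]
```

Call:
drive_tool:
  plan:
    - {"travel": [0,0,4],"dr": [0,0,0]}
    - {"travel": [0,0,8],"dr": [0,0,0]}
    - {"travel": [0,0,11],"dr": [0,0,0]}
    - {"travel": [0,0,13],"dr": [0,0,0]}
    - {"travel": [0,0,13],"dr": [0,0,0]}
    - {"travel": [0,0,13],"dr": [0,0,0]}

```text
time_s: 26.3
position: [459.2, -324.6, 83.3]
ee_rot: [0.972, 0.236, -0.0, 0.001]
wrist_force: [-0.1, 0.2, -0.1]
opening: 85.5
finger_force: 0.0
```

Call:
drive_tool:
  jaw: 0
  plan:
    - {"travel": [0,0,0],"dr": [0,0,0]}
    - {"travel": [0,0,0],"dr": [0,0,0]}
    - {"travel": [0,0,0],"dr": [0,0,0]}
    - {"travel": [0,0,0],"dr": [0,0,0]}
    - {"travel": [0,0,0],"dr": [0,0,0]}

```text
time_s: 26.92
position: [459.0, -325.3, 84.0]
ee_rot: [0.972, 0.236, 0.0, 0.001]
wrist_force: [-0.1, 2.6, 6.0]
opening: 59.3
finger_force: 65.1
```

Run:
```python
from h import *
plan((458,-325,220,27.3,0),(560,-91,190,-1.3,0))
```

```text
t 26.93 pos [ 459.  -325.3   84. ] eul [ -0.2   0.  -27.3] open 59.3 q [-0.73  0.31 -0.37  0.89 -0.    1.93] F [-0.1  2.6  6. ]
  travel [-0.07, -0.03, -13.6] dr [0.2, -0.0, -0.0]
  travel [19.71, -16.16, -10.64] dr [0.2, -0.0, 28.6]
```

Call:
drive_tool:
  plan:
    - {"travel": [0,0,-4],"dr": [0,0,0]}
    - {"travel": [0,0,-8],"dr": [0,0,0]}
    - {"travel": [1,-1,-12],"dr": [0,0,0]}
    - {"travel": [5,-4,-12],"dr": [0,0,7]}
    - {"travel": [9,-7.5,-12],"dr": [0,0,14]}
    - {"travel": [13,-11,-12],"dr": [0,0,21]}
    - {"travel": [17,-14,-11],"dr": [0,0,28.6]}
    - {"travel": [19.7,-16.2,-10.6],"dr": [0.2,0,28.6]}
    - {"travel": [19.7,-16.2,-10.6],"dr": [0.2,0,28.6]}
    - {"travel": [19.7,-16.2,-10.6],"dr": [0.2,0,28.6]}
    - {"travel": [19.7,-16.2,-10.6],"dr": [0.2,0,28.6]}

```text
time_s: 28.3
position: [558.8, -91.4, 188.2]
ee_rot: [1.0, -0.012, -0.001, -0.001]
wrist_force: [-0.3, -1.1, -1.3]
opening: 59.0
finger_force: 65.2
```

Run:
```python
from h import *
p,W=cloud("wrist","w5")
for nm,lo,hi in (("held",201,210),("tin",102,112),("rim",43,53)):
    m=(W[...,2]>lo)&(W[...,2]<hi)&(W[...,0]>500)&(W[...,0]<680)&(W[...,1]>-136)&(W[...,1]<-40); P=W[m]
    if m.sum()>30: print(nm,m.sum(),rect(P),"xmax",np.percentile(P[:,0],99.5).round(1),"xmin",np.percentile(P[:,0],.5).round(1),"ymin/max",np.percentile(P[:,1],[.5,99.5]).round(1))
plan((560.5,-91,91.5,-1.3,0))
```

```text
held 28861 (array([563. , -90.7]), array([86.3, 55.2]), 88.6) xmax 590.5 xmin 538.4 ymin/max [-124.3  -57.1]
tin 12065 (array([624.1, -86.7]), array([71.6, 62.8]), 1.4) xmax 658.5 xmin 589.5 ymin/max [-117.1  -56.7]
rim 3213 (array([620.7, -89.1]), array([86.3, 98.4]), 88.8) xmax 670.1 xmin 574.8 ymin/max [-132.6  -45.7]
t 28.35 pos [558.9 -91.5 188.3] eul [ 0.1 -0.1  1.4] open 59.6 q [-0.28  0.22 -0.24  1.11  0.    2.89] F [-0.9  0.4 -2. ]
  travel [0.17, -0.04, 9.68] dr [-0.1, 0.1, -0.1]
```

View pics/w5.png

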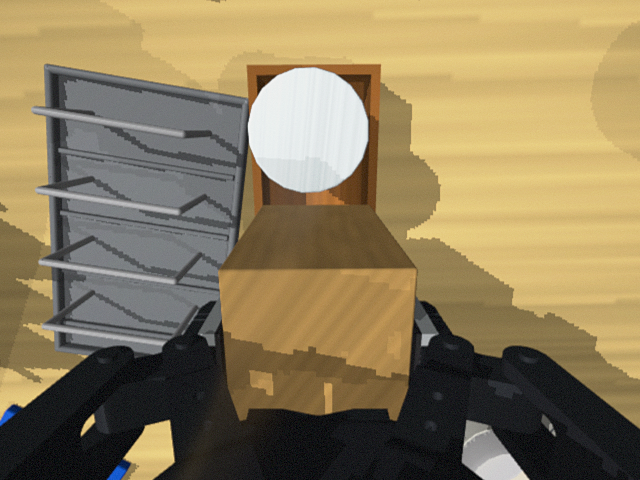

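Call:
drive_tool:
  plan:
    - {"travel": [0.1,-0.15,3],"dr": [0,0.1,0]}
    - {"travel": [0.1,-0.15,4.5],"dr": [0,0.1,0]}
    - {"travel": [0.1,-0.15,5.5],"dr": [0,0.1,0]}
    - {"travel": [0.1,-0.15,6.5],"dr": [0,0.1,0]}
    - {"travel": [0.1,-0.15,7.5],"dr": [0,0.1,0]}
    - {"travel": [0.1,-0.15,8.5],"dr": [0,0.1,0]}
    - {"travel": [0.1,-0.15,9.3],"dr": [0,0.1,0]}
    - {"travel": [0.1,-0.15,9.7],"dr": [0,0.1,0]}
    - {"travel": [0.1,-0.15,9.7],"dr": [0,0.1,0]}

```text
time_s: 29.48
position: [560.0, -88.7, 90.9]
ee_rot: [1.0, -0.012, -0.0, -0.001]
wrist_force: [0.4, 1.2, -1.6]
opening: 59.1
finger_force: 65.3
```

Run:
```python
from h import *
plan((560,-90,220,0,0),(355.2,-318.5,200,0,0))
```

```text
t 29.48 pos [560.  -88.7  90.9] eul [ 0.1 -0.   1.3] open 59.1 q [-0.27  0.31 -0.35  0.91  0.    2.89] F [ 0.4  1.2 -1.6]
  travel [0.0, 0.1, -12.91] dr [-0.1, 0.0, -1.3]
  travel [-19.94, 23.43, -10.95] dr [-0.1, 0.0, -1.3]
```

Call:
drive_tool:
  jaw: 1
  plan:
    - {"travel": [0,0,0],"dr": [0,0,0]}
    - {"travel": [0,0,0],"dr": [0,0,0]}
    - {"travel": [0,0,0],"dr": [0,0,0]}
    - {"travel": [0,0,-3],"dr": [0,0,0]}
    - {"travel": [0,0,-7],"dr": [0,0,0]}
    - {"travel": [0,0,-12],"dr": [0,0,0]}
    - {"travel": [-4,4.5,-12.5],"dr": [0,0,0]}
    - {"travel": [-8,9,-12.5],"dr": [0,0,0]}
    - {"travel": [-12,14,-12],"dr": [0,0,-1]}
    - {"travel": [-16,18.7,-12],"dr": [0,0,-1.3]}
    - {"travel": [-20,23.4,-11],"dr": [0,0,-1.3]}
    - {"travel": [-20,23.4,-11],"dr": [0,0,-1.3]}

```text
time_s: 30.98
position: [351.8, -320.7, 200.3]
ee_rot: [1.0, -0.004, -0.0, -0.001]
wrist_force: [0.7, 0.1, -0.3]
opening: 85.3
finger_force: 0.0
```

Run:
```python
from h import *
for n in ("wrist","top"):
    p,W=cloud(n)
    for P,c in comps(W,89,112,(320,690),(-400,-40),100): print(n,np.round(c),len(P),*rect(P))
plan((355.2,-318.5,87,0,0))
```

```text
wrist [152. 143.] 1258 [ 415.5 -221. ] [47.1 18.7] 8.8
wrist [315. 236.] 8141 [ 356.9 -317.6] [65.1 65. ] 2.2
top [347. 195.] 1336 [594.4 -88.2] [ 63.  129.6] 89.0
top [471. 193.] 140 [ 601.9 -377.1] [77.4 19.1] 20.0
top [452. 307.] 185 [ 334.6 -318.3] [57.8 19.8] 89.6
t 31.07 pos [ 354.1 -318.6  200.7] eul [0.1 0.  0.2] open 85.0 q [-0.87  0.05 -0.41  1.11  0.    2.27] F [ 0.5 -0.2  0.4]
  travel [0.1, 0.01, 11.37] dr [-0.1, -0.0, -0.2]
```

Call:
drive_tool:
  plan:
    - {"travel": [0.1,0,4],"dr": [0,0,0]}
    - {"travel": [0.1,0,7],"dr": [0,0,0]}
    - {"travel": [0.1,0,9.5],"dr": [0,0,0]}
    - {"travel": [0.1,0,11.4],"dr": [0,0,0]}
    - {"travel": [0.1,0,11.4],"dr": [0,0,0]}
    - {"travel": [0.1,0,11.4],"dr": [0,0,0]}

```text
time_s: 31.82
position: [356.8, -317.9, 87.4]
ee_rot: [1.0, 0.001, 0.001, -0.0]
wrist_force: [0.1, -0.9, 0.7]
opening: 85.6
finger_force: 0.0
```

Call:
drive_tool:
  jaw: 0
  plan:
    - {"travel": [0,0,0],"dr": [0,0,0]}
    - {"travel": [0,0,0],"dr": [0,0,0]}
    - {"travel": [0,0,0],"dr": [0,0,0]}
    - {"travel": [0,0,0],"dr": [0,0,0]}
    - {"travel": [0,0,0],"dr": [0,0,0]}

```text
time_s: 32.45
position: [356.9, -319.1, 88.3]
ee_rot: [1.0, -0.0, 0.002, 0.0]
wrist_force: [0.5, 0.2, 5.9]
opening: 64.2
finger_force: 66.3
```

Run:
```python
from h import *
plan((355,-319,225,0,0),(492,-88.5,195,0,0))
```

```text
t 32.45 pos [ 356.9 -319.1   88.3] eul [-0.   0.2  0. ] open 64.2 q [-0.87  0.17 -0.54  0.85  0.    2.28] F [0.5 0.2 5.9]
  travel [-0.14, -0.01, -13.67] dr [0.0, -0.2, -0.0]
  travel [13.54, -23.06, -10.63] dr [0.0, -0.2, -0.0]
```

Call:
drive_tool:
  plan:
    - {"travel": [0,0,-5],"dr": [0,0,0]}
    - {"travel": [0,0,-10],"dr": [0,0,0]}
    - {"travel": [0,0,-16],"dr": [0,0,0]}
    - {"travel": [2.5,-4.5,-16],"dr": [0,0,0]}
    - {"travel": [5,-9,-16],"dr": [0,0,0]}
    - {"travel": [8,-13.5,-16],"dr": [0,0,0]}
    - {"travel": [11,-18,-15],"dr": [0,0,0]}
    - {"travel": [13.5,-23,-12],"dr": [0,-0.2,0]}
    - {"travel": [13.5,-23,-10.6],"dr": [0,-0.2,0]}
    - {"travel": [13.5,-23,-10.6],"dr": [0,-0.2,0]}
    - {"travel": [13.5,-23,-10.6],"dr": [0,-0.2,0]}

```text
time_s: 33.83
position: [490.6, -89.4, 193.6]
ee_rot: [1.0, -0.001, -0.001, -0.001]
wrist_force: [-0.3, -0.4, -1.5]
opening: 64.3
finger_force: 68.1
```

```bash
cat >> h.py <<'E'
def near(lo,hi,xr,keep):
    p,W=cloud("wrist",keep)
    for nm,a,b in (("held",lo,hi),("packed",102,112),("rim",43,53)):
        m=(W[...,2]>a)&(W[...,2]<b)&(W[...,0]>xr[0])&(W[...,0]<xr[1])&(W[...,1]>-136)&(W[...,1]<-40); P=W[m]
        if m.sum()>30: print(nm,m.sum(),"x",np.percentile(P[:,0],[.5,99.5]).round(1),"y",np.percentile(P[:,1],[.5,99.5]).round(1),rect(P))
E
python3 - <<'E'
from h import *
near(196,206,(430,680),"w6")
plan((492.6,-88.5,96,0,0))
E
```

```text
held 26190 x [463.3 523. ] y [-131.1  -45.7] (array([493.8, -91.6]), array([66.6, 73.8]), 36.5)
packed 18664 x [521.3 621.9] y [-115.9  -56.7] (array([562.9, -86.8]), array([ 62.3, 119.4]), 90.0)
rim 3851 x [479.2 637.9] y [-132.   -43.9] (array([556.3, -88. ]), array([ 86.5, 166.7]), 89.0)
t 33.88 pos [491.  -89.6 194. ] eul [ 0.1 -0.1  0.1] open 63.9 q [-0.31  0.1  -0.38  1.1   0.    2.83] F [ 0.3 -0.6 -1.9]
  travel [0.18, -0.1, 9.8] dr [-0.1, 0.1, -0.1]
```

View pics/w6.png

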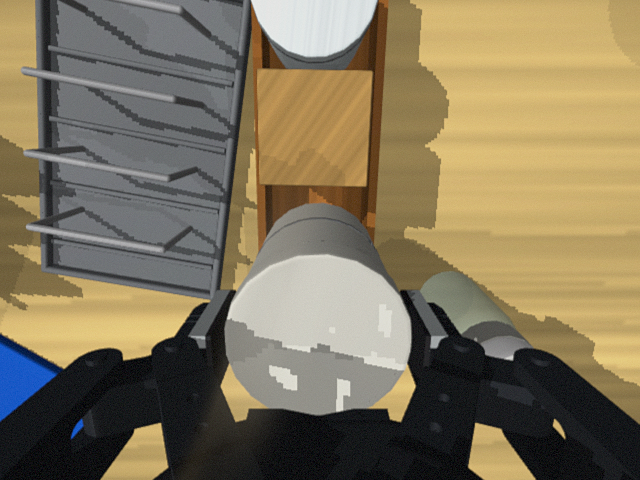

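Run:
```python
from h import *
p,W=cloud("wrist")
for r in (64,66,68,70,72,180,182,184,186,188,190,250,252,254,256,258): print(r,W[r,318].round(1))
```

```text
64 [596.5 -89.   87.3]
66 [596.8 -89.   78.7]
68 [596.6 -89.   71.9]
70 [590.7 -89.  106.8]
72 [589.9 -89.  105.9]
180 [534.4 -88.8 105.1]
182 [533.6 -88.8 107.6]
184 [532.2 -88.8 105. ]
186 [516.4 -88.6   6. ]
188 [514.7 -88.6   5.6]
190 [513.  -88.6   5.6]
250 [523.7 -88.9 197.6]
252 [523.4 -88.9 198.7]
254 [523.1 -88.9 199.7]
256 [522.5 -88.9 200.1]
258 [521.9 -88.9 200.2]
```

Call:
drive_tool:
  plan:
    - {"travel": [0.35,0.03,2.5],"dr": [0,0.1,0]}
    - {"travel": [0.35,0.03,4],"dr": [0,0.1,0]}
    - {"travel": [0.35,0.03,5],"dr": [0,0.1,0]}
    - {"travel": [0.35,0.03,6],"dr": [0,0.1,0]}
    - {"travel": [0.35,0.03,7],"dr": [0,0.1,0]}
    - {"travel": [0.35,0.03,8],"dr": [0,0.1,0]}
    - {"travel": [0.35,0.03,9],"dr": [0,0.1,0]}
    - {"travel": [0.35,0.03,9.8],"dr": [0,0.1,0]}
    - {"travel": [0.35,0.03,9.8],"dr": [0,0.1,0]}

```text
time_s: 35.05
position: [493.9, -88.4, 94.8]
ee_rot: [1.0, -0.0, -0.001, -0.001]
wrist_force: [-0.3, -0.1, -1.3]
opening: 63.8
finger_force: 68.6
```

Run:
```python
from h import *
plan((411.6,-206.2,230,0,0))
```

```text
t 35.05 pos [493.9 -88.4  94.8] eul [ 0.1 -0.1  0. ] open 63.8 q [-0.31  0.2  -0.49  0.88  0.    2.84] F [-0.3 -0.1 -1.3]
  travel [-8.25, 11.76, -13.53] dr [-0.1, 0.1, -0.0]
```

Call:
drive_tool:
  jaw: 1
  plan:
    - {"travel": [0,0,0],"dr": [0,0,0]}
    - {"travel": [0,0,0],"dr": [0,0,0]}
    - {"travel": [0,0,0],"dr": [0,0,0]}
    - {"travel": [0,0,-3],"dr": [0,0,0]}
    - {"travel": [0,0,-7],"dr": [0,0,0]}
    - {"travel": [0,0,-12],"dr": [0,0,0]}
    - {"travel": [-3,4,-13.5],"dr": [0,0,0]}
    - {"travel": [-6,8,-13.5],"dr": [0,0,0]}
    - {"travel": [-8.2,11.8,-13.5],"dr": [0,0.1,0]}
    - {"travel": [-8.2,11.8,-13.5],"dr": [0,0.1,0]}
    - {"travel": [-8.2,11.8,-13.5],"dr": [0,0.1,0]}
    - {"travel": [-8.2,11.8,-13.5],"dr": [0,0.1,0]}

```text
time_s: 36.55
position: [412.5, -205.8, 229.9]
ee_rot: [1.0, 0.0, 0.0, -0.001]
wrist_force: [-0.4, -0.1, 0.3]
opening: 85.2
finger_force: 0.0
```

Run:
```python
from h import *
p,W=cloud("wrist")
for P,c in comps(W,118,135,(370,460),(-250,-160),100): print(np.round(c),len(P),*rect(P))
for n in ("top","scene"):
    p,W=cloud(n)
    for P,c in comps(W,89,112,(380,690),(-134,-40),100): print(n,np.round(c),len(P),*rect(P))
plan((411.6,-206,108,0,0))
```

```text
[319. 242.] 4363 [ 413.6 -205.4] [47.4 47.9] 34.3
top [347. 196.] 1335 [594.  -88.9] [129.1  62.8] 0.3
top [348. 238.] 661 [492.1 -89.2] [63.8 64. ] 86.6
scene [310. 253.] 2905 [556.6 -87.7] [201.5  65. ] 0.1
t 36.7 pos [ 412.5 -205.9  229.9] eul [ 0.1  0.  -0.1] open 85.5 q [-0.6  -0.   -0.4   1.17  0.    2.54] F [ 0.5 -0.4 -0.7]
  travel [-0.09, 0.03, 12.19] dr [-0.1, -0.0, 0.1]
```

Tub is in. Grip the bottle by the cap.

Call:
drive_tool:
  plan:
    - {"travel": [0,0,4],"dr": [0,0,0]}
    - {"travel": [0,0,8],"dr": [0,0,0]}
    - {"travel": [0,0,10.5],"dr": [0,0,0]}
    - {"travel": [0,0,12.2],"dr": [0,0,0]}
    - {"travel": [0,0,12.2],"dr": [0,0,0]}
    - {"travel": [0,0,12.2],"dr": [0,0,0]}

```text
time_s: 37.45
position: [412.7, -206.5, 108.6]
ee_rot: [1.0, 0.0, 0.001, -0.001]
wrist_force: [0.7, -0.5, -0.5]
opening: 85.4
finger_force: 0.0
```

Call:
drive_tool:
  jaw: 0
  plan:
    - {"travel": [0,0,0],"dr": [0,0,0]}
    - {"travel": [0,0,0],"dr": [0,0,0]}
    - {"travel": [0,0,0],"dr": [0,0,0]}
    - {"travel": [0,0,0],"dr": [0,0,0]}
    - {"travel": [0,0,0],"dr": [0,0,0]}
    - {"travel": [0,0,0],"dr": [0,0,0]}

```text
time_s: 38.2
position: [413.0, -207.1, 109.0]
ee_rot: [1.0, -0.0, 0.001, -0.0]
wrist_force: [1.0, -0.4, 6.3]
opening: 47.4
finger_force: 62.3
```

Run:
```python
from h import *
plan((412,-206,215,0,0),(428.5,-88,200,0,0))
```

```text
t 38.2 pos [ 413.  -207.1  109. ] eul [0.  0.1 0. ] open 47.4 q [-0.61  0.12 -0.55  0.9   0.    2.54] F [ 1.  -0.4  6.3]
  travel [-0.08, -0.11, -10.6] dr [-0.0, -0.1, -0.0]
  travel [1.56, -11.91, -9.09] dr [-0.0, -0.1, -0.0]
```

Call:
drive_tool:
  plan:
    - {"travel": [0,0,-4],"dr": [0,0,0]}
    - {"travel": [0,0,-8],"dr": [0,0,0]}
    - {"travel": [0,-2,-9.5],"dr": [0,0,0]}
    - {"travel": [0.5,-5,-9.1],"dr": [0,0,0]}
    - {"travel": [1,-8.5,-9.1],"dr": [0,0,0]}
    - {"travel": [1.5,-11.9,-9.1],"dr": [0,-0.1,0]}
    - {"travel": [1.5,-11.9,-9.1],"dr": [0,-0.1,0]}
    - {"travel": [1.5,-11.9,-9.1],"dr": [0,-0.1,0]}
    - {"travel": [1.5,-11.9,-9.1],"dr": [0,-0.1,0]}

```text
time_s: 39.33
position: [426.7, -87.9, 198.7]
ee_rot: [1.0, -0.001, -0.001, -0.001]
wrist_force: [0.1, -0.2, -1.7]
opening: 47.8
finger_force: 63.2
```

Run:
```python
from h import *
p,W=cloud("wrist","w7")
Z=W[...,2]
c=318
for lo,hi,n in ((211,220,"cap"),(90,106,"packed")):
    r=np.where((W[:,c,2]>lo)&(W[:,c,2]<hi))[0]
    if len(r): print(n,r.min(),W[r.min(),c].round(1),r.max(),W[r.max(),c].round(1))
print(W[100:330:10,c].round(0).tolist())
p,T=cloud("scene","s7")
plan((428.5,-88,116,0,0))
```

```text
cap 284 [451.3 -87.1 211.4] 414 [406.  -87.  215.3]
packed 0 [559.8 -87.1 105. ] 208 [453.1 -86.9 104.7]
[[513.0, -87.0, 101.0], [508.0, -87.0, 101.0], [502.0, -87.0, 101.0], [497.0, -87.0, 100.0], [491.0, -87.0, 101.0], [486.0, -87.0, 101.0], [480.0, -87.0, 101.0], [475.0, -87.0, 101.0], [469.0, -87.0, 101.0], [463.0, -87.0, 102.0], [440.0, -87.0, 7.0], [453.0, -87.0, 110.0], [454.0, -87.0, 137.0], [453.0, -87.0, 154.0], [453.0, -87.0, 168.0], [451.0, -87.0, 177.0], [451.0, -87.0, 189.0], [451.0, -87.0, 200.0], [451.0, -87.0, 207.0], [450.0, -87.0, 213.0], [448.0, -87.0, 215.0], [445.0, -87.0, 216.0], [442.0, -87.0, 216.0]]
t 39.42 pos [426.9 -88.1 199. ] eul [ 0.1 -0.1  0.1] open 47.7 q [-0.35 -0.02 -0.49  1.11  0.    2.79] F [ 0.5 -0.5 -3. ]
  travel [0.17, 0.0, 8.3] dr [-0.1, 0.1, -0.1]
```

View pics/w7.png

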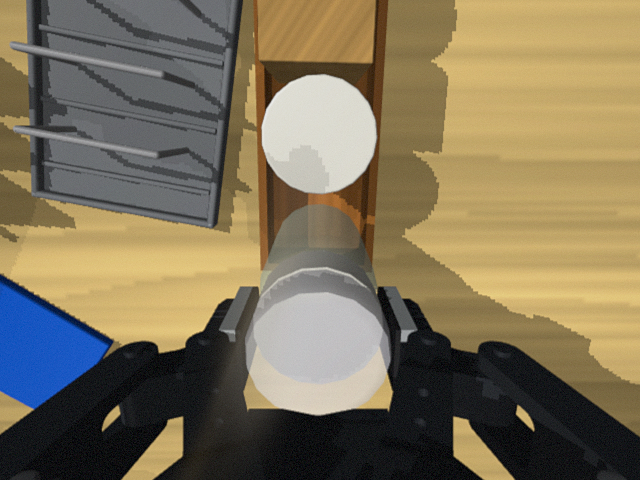

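Call:
drive_tool:
  plan:
    - {"travel": [0.3,0.03,1.5],"dr": [0,0.1,0]}
    - {"travel": [0.3,0.03,2.5],"dr": [0,0.1,0]}
    - {"travel": [0.3,0.03,3.5],"dr": [0,0.1,0]}
    - {"travel": [0.3,0.03,4.5],"dr": [0,0.1,0]}
    - {"travel": [0.3,0.03,5.5],"dr": [0,0.1,0]}
    - {"travel": [0.3,0.03,6.5],"dr": [0,0.1,0]}
    - {"travel": [0.3,0.03,7.5],"dr": [0,0.1,0]}
    - {"travel": [0.3,0.03,8.3],"dr": [0,0.1,0]}
    - {"travel": [0.3,0.03,8.3],"dr": [0,0.1,0]}

```text
time_s: 40.55
position: [429.9, -87.7, 115.8]
ee_rot: [1.0, -0.0, -0.0, -0.001]
wrist_force: [0.7, 0.0, -2.6]
opening: 47.9
finger_force: 63.6
```

Call:
drive_tool:
  plan:
    - {"travel": [0,0,0.05],"dr": [0,0,0]}
    - {"travel": [0,0,0.05],"dr": [0,0,0]}

```text
time_s: 40.8
position: [430.1, -87.8, 115.8]
ee_rot: [1.0, -0.0, 0.0, -0.001]
wrist_force: [0.1, -0.3, -2.9]
opening: 47.3
finger_force: 63.6
```

Call:
drive_tool:
  jaw: 0.9
  plan:
    - {"travel": [0,0,0],"dr": [0,0,0]}
    - {"travel": [0,0,0],"dr": [0,0,0]}
    - {"travel": [0,0,0],"dr": [0,0,0]}
    - {"travel": [0,0,0],"dr": [0,0,0]}
    - {"travel": [0,0,-4],"dr": [0,0,0]}
    - {"travel": [0,0,-9],"dr": [0,0,0]}
    - {"travel": [0,0,-14],"dr": [0,0,0]}
    - {"travel": [0,5,-16],"dr": [0,0,0]}
    - {"travel": [0,11,-16],"dr": [0,0,0]}
    - {"travel": [0,17,-16],"dr": [0,0,0]}
    - {"travel": [0,23,-16],"dr": [0,0,0]}
    - {"travel": [0,23,-16],"dr": [0,0,0]}

```text
time_s: 42.3
position: [429.7, -321.9, 274.9]
ee_rot: [1.0, -0.003, 0.0, -0.0]
wrist_force: [-0.0, 0.4, 0.9]
opening: 76.9
finger_force: 0.0
```

Run:
```python
from h import *
for n in ("top","scene"):
    p,W=cloud(n,"end_"+n)
    for P,c in comps(W,89,140,(380,690),(-140,-40),80): print(n,np.round(c),len(P),*rect(P),np.percentile(P[:,2],[10,95]).round(1))
    for P,c in comps(W,100,140,(440,620),(180,340),40): print(n,"b",np.round(c),len(P),*rect(P),np.percentile(P[:,2],[10,95]).round(1))
o=readout.get_obs(); print(o['time_s'],o['position'])
```

```text
top [347. 196.] 1338 [593.7 -88.5] [ 63.2 128.2] 89.4 [101.5 107.6]
top [348. 248.] 1079 [464.6 -88.8] [ 63.7 118.7] 88.9 [ 97.6 132.1]
top b [193. 201.] 429 [575.  257.8] [129.1  11.2] 86.8 [105.9 130.7]
top b [191. 222.] 309 [526.8 263. ] [115.5  10.7] 86.6 [106.5 120.7]
top b [189. 243.] 296 [479.  264.9] [115.6  11.1] 86.4 [107.4 120.9]
scene [303. 243.] 3638 [530.2 -87.7] [253.3  65.2] 0.3 [ 99.5 133.9]
scene b [434. 145.] 508 [476.5 267.4] [117.8  18.5] 85.8 [103.6 124.3]
scene b [448. 160.] 513 [524.7 265. ] [118.   14.4] 86.3 [103.9 124.3]
scene b [462. 174.] 753 [573.  260.7] [132.3  12.8] 86.2 [104.6 133.9]
42.4 [ 429.44178524 -318.06471609  274.83437805]
```

View pics/end_scene.png

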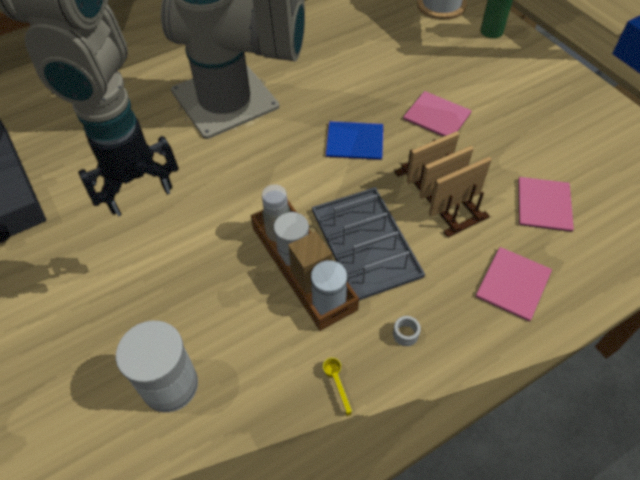

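View pics/end_top.png

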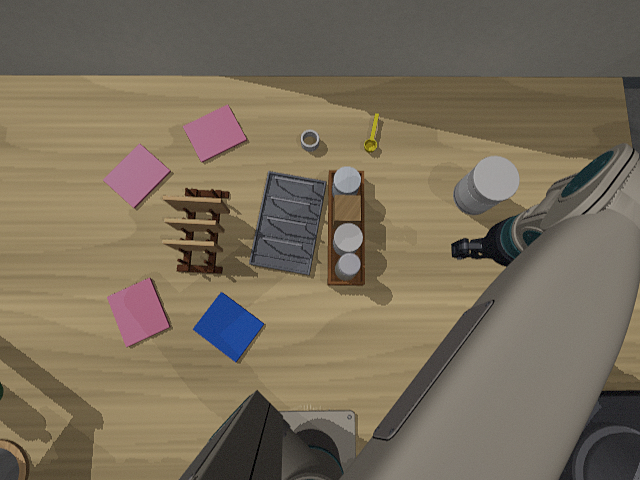

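All four goods stand in the caddy (column ~347, rows 180–266) and three boards are upright in the rack (column ~192, rows 203–243). The bystanders are where they were, so I'm handing in.

```bash
python3 -c "
from workcell import workorder
print(workorder.close_job())"
```

```text
the job is handed in; nothing more can be done
None
```

The job is handed in, though the verdict was not shown: the three boards stand upright in rack slots, the tin, carton, tub and bottle stand in one row in the caddy, and the canister, collars and scoop were left alone.

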